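# Call the painter and point out the next piece and its paint

## Robot

A 6-joint arm with a two-finger parallel gripper is mounted at the origin on the work surface. World frame = base frame: x ahead of the robot, y to its left, z up, the work surface at z = 0. Lengths are in m, angles in rad, forces in N, time in s.
With the tool pointing down it reaches from about 0.35 to 0.85 m from the base axis. Payload 8.1 kg.
Tool frame: the origin (TCP) lies between the finger pads, 19 mm behind the fingertips; this is the grasp point; z points along the fingers, y is the line along which they close (so a half turn about z gives the same grasp; the last joint's range is limited). The gripper opens to 93 mm and grips with 3 to 60 N. Pads are 15 mm wide; open, the fingers measure 128 mm over their backs; the gripper's body (75 mm by 188 mm) begins 65 mm behind the grasp point.
Start: joints at [-1.225, 0.13, 1.488, -0, 1.523, -0.085], TCP at [0.251, -0.545, 0.237] pointing down, gripper open.
Joint ranges: [-2.96, 2.96], [-0.89, 2.26], [0.02, 2.5], [-1.34, 4.48], [0, 2.73], [-2.66, 2.66]. Speed limits (rad/s): [2.39, 2.39, 2.79, 3.14, 3.14, 3.14].

## Interface

Orientations are given as a rotation vector (axis times angle).
In Python, from plant import robot gives the robot as it stands.
- The arm moves only by the tool inch_along, called as name(argument=value, ...) on one line, values as JSON. Schema: {"type":"object","properties":{"increments":{"type":"array","items":{"type":"array","items":{"type":"number"},"minItems":5,"maxItems":5},"minItems":1,"maxItems":20},"squeeze":{"type":"number"},"only":{"type":"string"},"quiet":{"type":"boolean"},"lines":{"type":"string"}},"required":["increments"],"additionalProperties":false}. increments is a list of rows, 1 to 20 of them, each of 5 numbers: the finger opening in m, then dx, dy, dz in cm, then a turn about the tool's z in units of 0.1 rad; each row shifts and turns the commanded pose from where the row before left it, along the tool's axes as they then stand; what a row does not reach is not made up. A row lasts 1/10 s, in which the tool goes at most 0.05 m and 0.15 rad, less where a joint would pass 70% of its speed; a pose out of reach is approached as far as the arm can. The fingers move at their own pace and stop on an object; squeeze is the grip in N (left out, the last holds). Time passes only in rows, so rows that do not move let the fingers close. The tool returns the time, the measured TCP pose, the force, the opening and the grip force at its end. only (a regular expression) keeps the lines of the reply that match it, lines (a string "A,B") keeps lines A to B, and quiet returns only ok. Input that does not fit is refused with a message, and nothing moves.
- robot.read_state(): the state, without advancing time (a new reading comes with each control period).
- robot.read_camera(name): name is "scene" or "side" or "wrist"; returns a dict with "image" (480x640x3 uint8, red, green, blue), "fx", "fy", "cx", "cy" (pixels), "R" (3x3) and "t" (3): a world point X has camera coordinates R X + t. Camera axes: x right, y down, z forward; pixel columns grow to the right and rows downward; lengths in m; the calibration is good to about 2 mm. A picture is of the moment at which its call begins. There is no depth.
- robot.close_job(): hands the job in; it is judged then, once.
The state is a dict: "t": time; "q": joint angles; "dq": joint speeds; "joint_torque": joint torques, N m; "tool_pos": TCP position; "orientation": TCP orientation; "force": force on the tool from outside, world axes, zero at the start; "wrist_torque": the same for the moment, N m; "opening": finger opening in m; "gripper_force": force on a finger pad.
Only numpy, scipy, OpenCV 4.12 (cv2) and the standard library are available. Lean on these libraries where they do the work, as an engineer would, in place of code of your own. Each camera call takes 0.05 s, during which the arm holds its last target. There are 200 camera calls.

## Task

Press the call button to fetch the painter, then show what comes next: point down at the pine cone casting with the fingertips just above its top (no more than 4 cm) and stay there for two seconds, then point in the same way at the squat jar of paint for two seconds and finish still pointing at it. Touch none of the castings or paint containers, do not bring the fingertips down over the wrong ones, and leave everything else on the bench where it is.

Things in the scene. Friction and masses are not known exactly. Their poses are not given: they have to be found in the camera images.
- call (a joint): travel of the call button: 0 released, 0.006 m fully down; a spring returns it, about 4 N fully down; it counts as pressed beyond 0.004 m
- call_top (a point): centre of the top of the call button: a white round button, 38 mm across, pressed straight down, on a grey box (110 x 85 x 35 mm) fixed to the bench; the point is 57 mm above the bench
- pinecone: bare white plaster casting of a pine cone, widest 66 mm across, covered in rows of small round scales, tapering to a blunt tip, 85 mm tall; loose (about 0.16 kg), upright on the 12 mm thick plywood drying board; origin at the centre of its underside, z up
- pinecone_top (a point): highest point of the pinecone casting, 85 mm above its underside, on its axis
- pear: bare white plaster casting of a pear, widest 68 mm, with a thin stem, 90 mm tall; loose (about 0.16 kg), upright on the 12 mm thick plywood drying board; origin at the centre of its underside, z up
- pear_top (a point): highest point of the pear casting, 90 mm above its underside, on its axis
- mushroom: bare white plaster casting of a mushroom, cap 70 mm wide on a 28 mm stalk, 70 mm tall; loose (about 0.16 kg), upright on the 12 mm thick plywood drying board; origin at the centre of its underside, z up
- mushroom_top (a point): highest point of the mushroom casting, 70 mm above its underside, on its axis
- jar: the squat jar: round, 64 mm wide, with a flat black lid as wide as itself (66 mm), 54 mm tall; closed paint container of amber glass, loose (about 0.15 kg), upright on the bench behind the board; origin at the centre of its underside, z up
- jar_top (a point): centre of the top of the cap or lid of this container, 54 mm above its underside
- tall: the tall round bottle: 44 mm wide, narrow black cap 25 mm wide, 102 mm tall; closed paint container of amber glass, loose (about 0.15 kg), upright on the bench behind the board; origin at the centre of its underside, z up
- tall_top (a point): centre of the top of the cap or lid of this container, 102 mm above its underside
- square: the square bottle: 44 x 44 mm, round black cap 30 mm wide, 78 mm tall; closed paint container of amber glass, loose (about 0.15 kg), upright on the bench behind the board; origin at the centre of its underside, z up
- square_top (a point): centre of the top of the cap or lid of this container, 78 mm above its underside
- brushpot: bystander: white pot of brushes, 80 mm wide, about 200 mm tall with the brushes, at the left; origin at the centre of its underside
- mixcup: bystander: empty white mixing cup, 60 mm wide, 45 mm tall, at the far right; origin at the centre of its underside
- tape: bystander: roll of yellow tape lying flat, 90 mm wide, 22 mm tall, at the right; origin at the centre of its underside
- knife: bystander: palette knife lying flat, 190 mm long, at the near left; origin near its middle
- sander: bystander: cork sanding block, 90 x 55 x 28 mm, at the back left; origin at the centre of its underside

How it is judged:
By the outcome, as a careful person would: the job done as asked, in the order asked, and still so for the second after the job is handed in, with the robot touching nothing.
It also fails if it takes over 58 s, if anything falls off the work surface, if the arm or the gripper's body presses on something with over 40 N, if the wrist force passes 120 N, or if a joint passes its speed limit or range.

## Working session

There is one attempt and no reset: what is moved stays moved. The work goes in short steps, Python scripts to look and compute and a tool call to move; the robot and the scene stay as the last step left them, time stands still between calls to the robot, and variables do not carry over. Pictures are saved under pics/ and viewed, at most 10 in all, crops included, and the job is handed in when it is done.

```bash
mkdir -p pics; ls; python3 - <<'E'
from plant import robot
import cv2,pickle
for n in ["scene","side"]:
    c=robot.read_camera(n); cv2.imwrite(f"pics/{n}0.png",c["image"][:,:,::-1]); pickle.dump(c,open(f"{n}.pkl","wb"))
    print(n,c["fx"],c["R"].tolist(),c["t"])
s=robot.read_state();print(s["t"],s["tool_pos"],s["orientation"])
E
```

```text
pics
plant.py
scene 536.0149391294669 [[-0.5369485040612743, 0.8435452971118973, 0.010845999574076089], [0.5122806862283092, 0.33624688439015293, -0.7902572563762819], [-0.6702647256896432, -0.41877125553017175, -0.6126792252377025]] [ 0.25734156 -0.16366977  1.83652286]
side 617.0590915760057 [[0.9989622580713389, -0.04396563875158647, -0.011892415994097728], [-0.03345763277086203, -0.5312114281619806, -0.8465784106622841], [0.030902973293549168, 0.8460977728367295, -0.5321311539858801]] [-0.49108259  0.09053987  1.54121254]
0.1 [ 0.25041267 -0.54472889  0.23651266] [-3.06742280e+00 -6.71106003e-01  3.42580751e-04]
```

View pics/scene0.png

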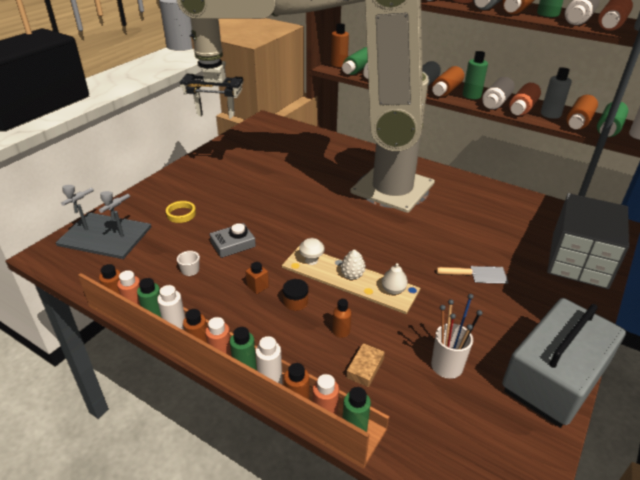

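View pics/side0.png

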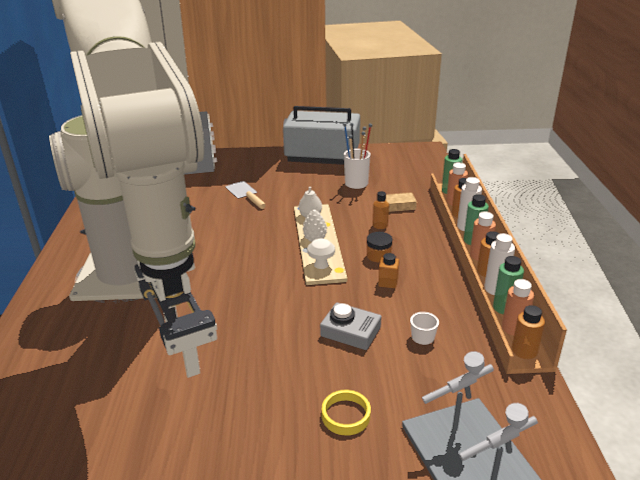

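The scene image shows, from left to right, the mushroom, pine cone (353,260) and pear on the board. The squat jar's lid is at (295,288) and the button at (238,229). In the side image, the pine cone top is near (314,212), the jar lid (379,240) and the button (342,311). I'll enlarge these next.

```bash
python3 - <<'E'
import cv2,numpy as np
a=cv2.imread("pics/scene0.png")[215:315,220:420]; b=cv2.imread("pics/side0.png")[195:335,285:415]
cv2.imwrite("pics/a.png",cv2.resize(a,None,fx=4,fy=4,interpolation=cv2.INTER_CUBIC))
cv2.imwrite("pics/b.png",cv2.resize(b,None,fx=4,fy=4,interpolation=cv2.INTER_CUBIC))
E
```

```text
(no output)
```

View pics/a.png

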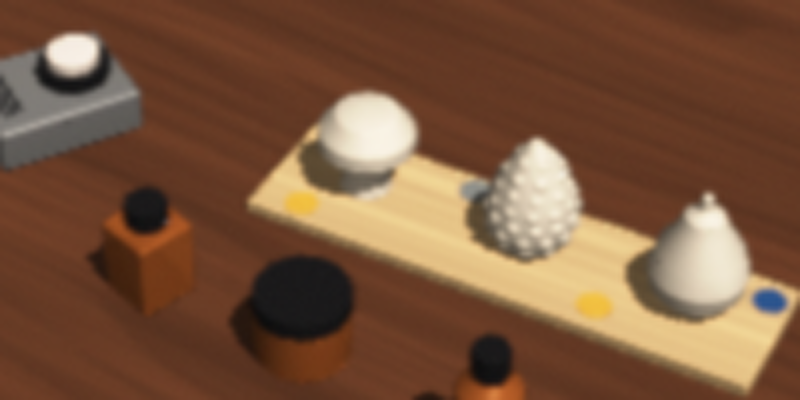

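View pics/b.png

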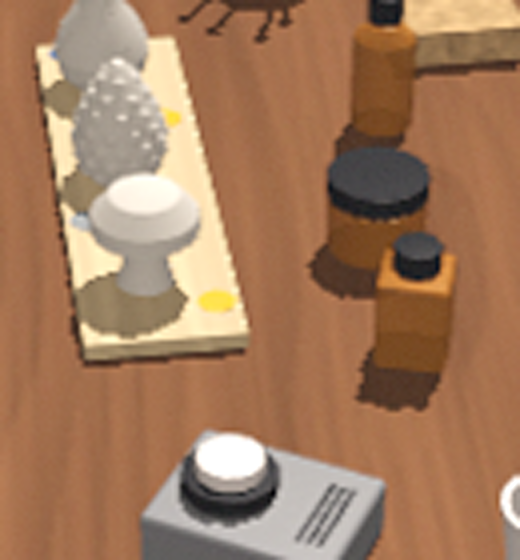

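The enlarged crops give these pixels:

| Point | Scene crop | Side crop |
|---|---|---|
| Button top | (73,54) | (231,462) |
| Pine cone tip | (537,142) | (117,63) |
| Jar lid | (303,291) | (379,178) |
| Square cap | (147,199) | (418,245) |

```bash
python3 - <<'E'
import pickle,numpy as np
C={n:pickle.load(open(n+".pkl","rb")) for n in("scene","side")}
off={"scene":(220,215),"side":(285,195)}
P={"button":(.057,(73,54),(231,462)),"cone":(.097,(537,142),(117,63)),"jar":(.054,(303,291),(379,178)),"square":(.078,(147,197),(418,245)),"mush":(.082,(368,103),(145,188)),"pear":(.102,(708,197),None),"tall":(.102,(491,345),None)}
for k,(z,*uv) in P.items():
    for n,p in zip(C,uv):
        if p is None: continue
        c=C[n];u=[(p[i]+.5)/4-.5+off[n][i] for i in(0,1)]
        R=np.array(c["R"]);t=np.array(c["t"])
        d=R.T@[(u[0]-c["cx"])/c["fx"],(u[1]-c["cy"])/c["fy"],1];o=-R.T@t
        print(k,n,(o+d*(z-o[2])/d[2]).round(4))
from plant import robot
from scipy.spatial.transform import Rotation as Ro
s=robot.read_state();print(Ro.from_rotvec(s["orientation"]).as_matrix().round(4))
E
```

```text
button scene [ 0.5251 -0.242   0.057 ]
button side [ 0.5248 -0.2499  0.057 ]
cone scene [0.4723 0.1105 0.097 ]
cone side [0.4767 0.1122 0.097 ]
jar scene [0.6371 0.0355 0.054 ]
jar side [0.6387 0.0306 0.054 ]
square scene [ 0.6401 -0.0848  0.078 ]
square side [ 0.647  -0.0813  0.078 ]
mush scene [ 0.4826 -0.0155  0.082 ]
mush side [ 0.4892 -0.0155  0.082 ]
pear scene [0.4663 0.2316 0.102 ]
tall scene [0.6565 0.1829 0.102 ]
[[ 9.086e-01  4.176e-01 -6.000e-04]
 [ 4.176e-01 -9.086e-01  1.500e-03]
 [ 1.000e-04 -1.600e-03 -1.000e+00]]
```

Units first: shifts go in cm and turns go in units of 0.1 rad. So 0.04 m is 4, 0.03 m is 3.

inch_along(increments=[[0, 3, -1.25, 0, 0], [0, 3, -1.25, 0, 0], [0, 3, -1.25, 0, 0], [0, 3, -1.25, 0, 0], [0, 3, -1.25, 0, 0], [0, 3, -1.25, 0, 0], [0, 3, -1.25, 0, 0], [0, 3, -1.25, 0, 0], [0, 3, -1.25, 0, 0], [0, 3, -1.25, 0, 0], [0, 3, -1.25, 0, 0], [0, 3, -1.25, 0, 0], [0, 1.5, -0.7, 0, 0], [0, 0, 0, 4, 0], [0, 0, 0, 4, 0], [0, 0, 0, 0, 0], [0, 0, 0, 0, 0], [0, 0, 0, 0, 0]], squeeze=10)

```text
t: 1.9
tool_pos: [0.5267, -0.247, 0.1601]
orientation: [3.067, 0.67, 0.004]
force: [-0.5, 0.4, 1.2]
opening: 0.0003
gripper_force: 0.0
```

```bash
python3 - <<'E'
from plant import robot
import cv2
cv2.imwrite("pics/c.png",robot.read_camera("side")["image"][150:400,250:470,::-1].repeat(2,0).repeat(2,1))
E
```

```text
(no output)
```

View pics/c.png

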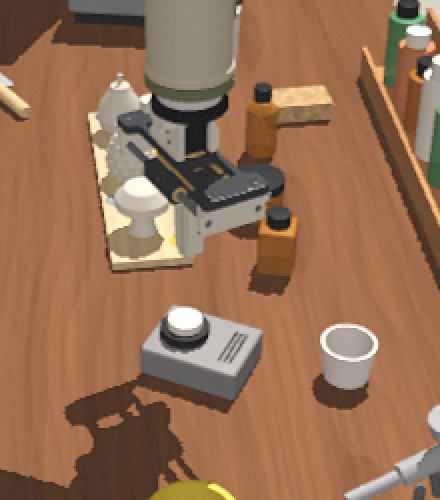

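The closed fingers hang at crop (188,250), directly above the button at (186,320). The body clears everything, so I'll press.

Scaled: 0.03 m is 3, 0.016 m is 1.6.

inch_along(increments=[[0, 0, 0, 3, 0], [0, 0, 0, 3, 0], [0, 0, 0, 1.6, 0], [0, 0, 0, 0.4, 0], [0, 0, 0, 0.4, 0], [0, 0, 0, 0.2, 0], [0, 0, 0, 0.2, 0], [0, 0, 0, 0, 0], [0, 0, 0, 0, 0], [0, 0, 0, 0, 0]])

```text
t: 2.95
tool_pos: [0.5266, -0.2465, 0.0704]
orientation: [3.067, 0.671, 0.002]
force: [1.4, -2.1, 4.4]
opening: 0.0008
gripper_force: 1.8
```

inch_along(increments=[[0, 0, 0, 0.1, 0], [0, 0, 0, 0.1, 0], [0, 0, 0, 0, 0], [0, 0, 0, 0, 0]])

```text
t: 3.35
tool_pos: [0.5267, -0.2465, 0.0698]
orientation: [3.067, 0.671, 0.003]
force: [-4.8, 1.4, 17.9]
opening: 0.0007
gripper_force: 8.8
```

```bash
python3 - <<'E'
from plant import robot
import cv2
cv2.imwrite("pics/d.png",cv2.resize(robot.read_camera("side")["image"][270:350,310:390,::-1],None,fx=5,fy=5))
E
```

```text
(no output)
```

View pics/d.png

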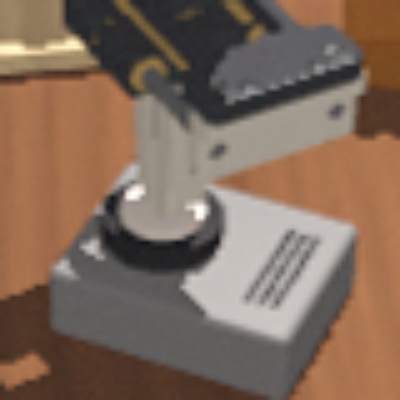

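The button is fully down: the fingertips sit in the middle of it (crop 165,205) and the force bottomed out at 18 N. Next I'll raise the tool and cross over to the pine cone, staying high.

Scaled: -0.03 m is -3, 0.0085 m is 0.85.

inch_along(increments=[[0, 0, 0, -1, 0], [0, 0, 0, -3, 0], [0, 0, 0, -4, 0], [0, 0, 0, -4, 0], [0, 0, 0, -4, 0], [0, 0, 0, -2, 0], [0, 0.85, -2.9, 0, 0], [0, 0.85, -2.9, 0, 0], [0, 0.85, -2.9, 0, 0], [0, 0.85, -2.9, 0, 0], [0, 0.85, -2.9, 0, 0], [0, 0.85, -2.9, 0, 0], [0, 0.85, -2.9, 0, 0], [0, 0.85, -2.9, 0, 0], [0, 0.85, -2.9, 0, 0], [0, 0.85, -2.9, 0, 0], [0, 0.85, -2.9, 0, 0], [0, 0.85, -2.8, 0, 0], [0, 0, 0, 0, 0], [0, 0, 0, 0, 0]])

```text
t: 5.4
tool_pos: [0.4731, 0.1123, 0.2471]
orientation: [3.068, 0.674, -0.001]
force: [-0.4, -0.7, 0.1]
opening: 0.0006
gripper_force: 0.0
```

inch_along(increments=[[0, 0, 0, 0, 0], [0, 0, 0, 0, 0]])

```text
t: 5.6
tool_pos: [0.4736, 0.111, 0.2473]
orientation: [3.069, 0.669, -0.001]
force: [0.3, -0.1, 0.5]
opening: 0.0004
gripper_force: 0.0
```

```bash
python3 - <<'E'
from plant import robot
import cv2
cv2.imwrite("pics/e.png",cv2.resize(robot.read_camera("scene")["image"][160:320,230:430,::-1],None,fx=3,fy=3))
E
```

```text
(no output)
```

View pics/e.png

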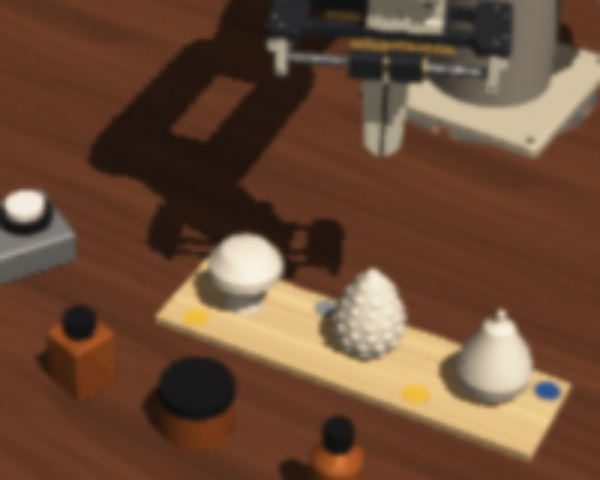

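The fingertips at crop (380,150) are above the pine cone tip at (373,270), which agrees with the measured position. I'll go down to about 18 mm above it and hold.

Scaled: 0.03 m is 3, 0.015 m is 1.5.

inch_along(increments=[[0, 0, 0, 3, 0], [0, 0, 0, 3, 0], [0, 0, 0, 3, 0], [0, 0, 0, 1.5, 0], [0, 0, 0, 0.8, 0], [0, 0, 0, 0, 0], [0, 0, 0, 0, 0], [0, 0, 0, 0, 0], [0, 0, 0, 0, 0], [0, 0, 0, 0, 0], [0, 0, 0, 0, 0], [0, 0, 0, 0, 0], [0, 0, 0, 0, 0], [0, 0, 0, 0, 0], [0, 0, 0, 0, 0], [0, 0, 0, 0, 0], [0, 0, 0, 0, 0], [0, 0, 0, 0, 0], [0, 0, 0, 0, 0], [0, 0, 0, 0, 0]])

```text
t: 7.65
tool_pos: [0.4735, 0.112, 0.1344]
orientation: [3.069, 0.671, -0.0]
force: [0.5, -0.6, -1.2]
opening: 0.0008
gripper_force: 0.0
```

inch_along(increments=[[0, 0, 0, 0, 0], [0, 0, 0, 0, 0], [0, 0, 0, 0, 0], [0, 0, 0, 0, 0], [0, 0, 0, 0, 0], [0, 0, 0, 0, 0], [0, 0, 0, 0, 0], [0, 0, 0, 0, 0], [0, 0, 0, 0, 0], [0, 0, 0, 0, 0], [0, 0, 0, 0, 0], [0, 0, 0, 0, 0], [0, 0, 0, 0, 0], [0, 0, 0, 0, 0]])

```text
t: 9.05
tool_pos: [0.4735, 0.112, 0.1344]
orientation: [-3.069, -0.671, -0.0]
force: [-0.5, -0.4, -0.3]
opening: 0.0004
gripper_force: 0.0
```

```bash
python3 - <<'E'
from plant import robot
import cv2
a=robot.read_camera("scene")["image"][200:320,270:430,::-1];b=robot.read_camera("side")["image"][160:280,240:400,::-1]
cv2.imwrite("pics/f.png",cv2.resize(cv2.hconcat([a,b]),None,fx=2.5,fy=2.5))
E
```

```text
(no output)
```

View pics/f.png

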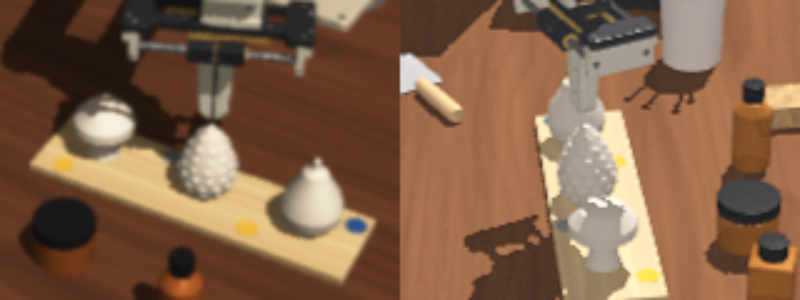

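In both views the fingertips are just above the pine cone's tip (left half (212,115), right half (583,110)), nothing is touched, and they have held for over 2.5 s. Next is the jar.

inch_along(increments=[[0, 0, 0, -2, 0], [0, 0, 0, -3, 0], [0, 0, 0, -4, 0], [0, 0, 0, -2.3, 0], [0, 1.66, 2, 0, 0], [0, 1.66, 2, 0, 0], [0, 1.66, 2, 0, 0], [0, 1.66, 2, 0, 0], [0, 1.66, 2, 0, 0], [0, 1.66, 2, 0, 0], [0, 1.66, 2, 0, 0], [0, 0, 0, 0, 0], [0, 0, 0, 0, 0], [0, 0, 0, 0, 0]])

```text
t: 10.55
tool_pos: [0.6369, 0.0337, 0.2474]
orientation: [-3.069, -0.672, 0.001]
force: [-0.4, 0.2, 1.3]
opening: 0.0004
gripper_force: 0.0
```

inch_along(increments=[[0, 0, 0, 3, 0], [0, 0, 0, 3, 0], [0, 0, 0, 3, 0], [0, 0, 0, 3, 0], [0, 0, 0, 2, 0], [0, 0, 0, 1, 0], [0, 0, 0, 0.5, 0], [0, 0, 0, 0, 0], [0, 0, 0, 0, 0], [0, 0, 0, 0, 0], [0, 0, 0, 0, 0], [0, 0, 0, 0, 0], [0, 0, 0, 0, 0], [0, 0, 0, 0, 0]])

```text
t: 11.95
tool_pos: [0.6376, 0.0333, 0.0925]
orientation: [-3.069, -0.671, -0.0]
force: [-0.5, -0.1, 1.3]
opening: 0.0006
gripper_force: 0.0
```

```bash
python3 - <<'E'
from plant import robot
import cv2
a=robot.read_camera("scene")["image"][220:340,230:390,::-1];b=robot.read_camera("side")["image"][170:290,290:450,::-1]
cv2.imwrite("pics/g.png",cv2.resize(cv2.hconcat([a,b]),None,fx=2.5,fy=2.5))
E
```

```text
(no output)
```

View pics/g.png

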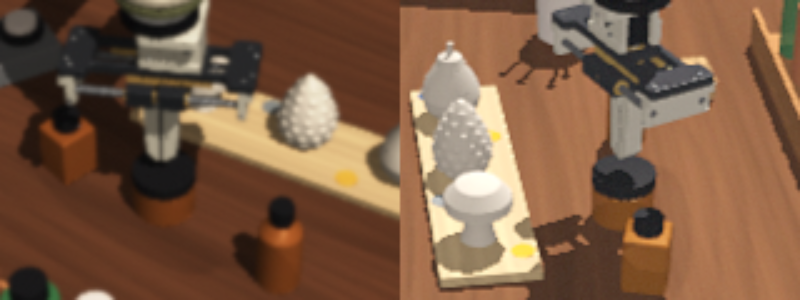

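The fingertips are centred just above the jar's lid in both views (left half (162,160), right half (625,155)), with nothing touched. I'll hold there and hand in.

inch_along(increments=[[0, 0, 0, 0, 0], [0, 0, 0, 0, 0], [0, 0, 0, 0, 0], [0, 0, 0, 0, 0], [0, 0, 0, 0, 0], [0, 0, 0, 0, 0], [0, 0, 0, 0, 0], [0, 0, 0, 0, 0], [0, 0, 0, 0, 0], [0, 0, 0, 0, 0], [0, 0, 0, 0, 0], [0, 0, 0, 0, 0], [0, 0, 0, 0, 0], [0, 0, 0, 0, 0], [0, 0, 0, 0, 0], [0, 0, 0, 0, 0], [0, 0, 0, 0, 0], [0, 0, 0, 0, 0], [0, 0, 0, 0, 0], [0, 0, 0, 0, 0]])

```text
t: 14.05
tool_pos: [0.6376, 0.0333, 0.0925]
orientation: [3.069, 0.671, 0.0]
force: [0.6, 0.4, 0.0]
opening: 0.0004
gripper_force: 0.0
```

inch_along(increments=[[0, 0, 0, 0, 0], [0, 0, 0, 0, 0], [0, 0, 0, 0, 0], [0, 0, 0, 0, 0], [0, 0, 0, 0, 0]])

```text
t: 14.55
tool_pos: [0.6376, 0.0333, 0.0925]
orientation: [3.069, 0.672, 0.0]
force: [0.4, -0.4, -0.7]
opening: 0.0002
gripper_force: 0.0
```

```bash
python3 -c "
from plant import robot
print(robot.close_job())"
```

```text
the job is handed in; nothing more can be done
None
```

I pressed the call button fully, then pointed about 2 cm above the pine cone and then the squat jar for over 2 s each, and handed the job in at about 14.5 s still pointing at the jar; only the button was touched, and no verdict was returned.

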